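Power up and reach the drum microphone out to its mark

TASK

Get the drum microphone ready for a sound check: first turn the yellow handle on the grey power box clockwise from the white OFF mark until it clicks in at the green ON mark. Then squeeze the orange lock button on the boom's black grip and draw the microphone boom out until its white pointer stands over the red marker on the scale. A spring pulls the boom back, so finish while still holding it there by the grip; leave the red marker, the drum and the other instruments where they are.

Things in the scene. Friction and masses are not known exactly. Their poses are not given: they have to be found in the camera images.
- power_box: grey power box fixed to the table, 130 x 130 mm, top face at 70 mm. Origin: centre of its underside; z up. White OFF tick at its -x side, green ON tick 60 degrees clockwise (seen from above) from it, both on the top face.
- power_grip (a point): grip point of the yellow bar handle: on its vertical turning axis, 102 mm above the table. The bar is 62 mm long along this point's x axis (from -34 mm, the end marked black, to +28 mm), 15 mm thick along y, 80 to 114 mm above the table, on a 52 mm disc whose top is at 80 mm. z up.
- power (a joint): angle of the yellow handle in rad: 0 = OFF detent, 1.047 (60 degrees) = ON detent, growing clockwise seen from above. Both are sprung clicks: it takes up to about 0.1 N m to turn, and past half-way it pulls itself towards the next detent. Stops just beyond each.
- stand: boom stand fixed to the table: grey base plate 430 x 125 x 12 mm, dark outer tube (axis 105 mm up) ending in a 36 mm collar. x axis: level direction in which the boom extends, z up. Origin on the table under the boom's axis, 10 mm behind the grip's centre when the boom is in; the tube lies behind it (-x). Scale: flat rail with black ticks, 24 mm wide, at y = -64 mm, top at 56 mm.
- boom_grip (a point): centre of the boom's grip, 130 mm up; axes as the stand's; moves with the boom. Black upright block, 36 mm along x, 72 to 150 mm high; fixed face 18 mm away at -y, orange push plate's face (30 mm along x, 112 to 146 mm high) 18 mm away at +y: 36 mm wide, 31 pressed. Pinching it across y from above presses the button. Microphone 88 mm ahead (+x), its lower end 69 mm up.
- boom (a joint): how far the boom is out, in m: 0 = fully in (as at the start, locked), 0.155 = end stop. Locked by a catch until the button is pressed; then a spring draws it back with 2.6 N (in) to 3.8 N (fully out), plus light friction of 0.6 N. It comes out level along the stand's x axis.
- release (a joint): how far the orange lock button is pressed, in m: 0 = out, locked; 0.005 = fully in. The catch is free above 0.003. It presses towards the stand's -y, sprung with 2.4 N (out) to 5.4 N (fully in). Letting it go with the boom nearly in locks it again; further out the boom slides back.
- pointer (a point): outer end of the white pointer, a blade 3 mm wide along x, that sticks out of the grip towards the stand's -y over the scale, 76 mm above the table and level with the grip's centre along x; it moves with the boom.
- marker_top (a point): centre of the top face of the red marker clip on the scale rail, 62 mm above the table; the clip is 10 mm wide along the stand's x and 32 mm across. The white pointer must stand over it. Axes as the stand's.
- marker (a joint): position of the red marker along the scale, in m, equal to the value of joint boom at which the pointer is over the marker's middle. It differs from run to run and sits stiffly (25 N); not to be moved.
- drum: small wooden hand drum with a pale skin, 148 mm diameter, 52 mm tall, loose on the table under the microphone, ahead of the boom. Origin: centre of its underside. Not to be moved.
- cups_orange: stack of orange plastic cups, 72 mm across, 144 mm tall, loose bystander; origin: centre of its underside. Not to be moved.
- cups_blue: stack of blue plastic cups, 72 mm across, 144 mm tall, loose bystander; origin: centre of its underside. Not to be moved.
- mushroom: green mushroom-shaped wooden shaker, 62 mm across, 81 mm tall, loose bystander; origin: centre of its underside. Not to be moved.
- shaker: pale wooden cylinder shaker with a red band, 44 mm across, 90 mm tall, loose bystander; origin: centre of its underside. Not to be moved.
- block: brown wood block, 110 x 50 x 45 mm, loose bystander; origin: centre of its underside. Not to be moved.
- claves: pair of wooden rods lying side by side, 185 x 44 mm, 22 mm tall, loose bystander; origin: centre of its underside. Not to be moved.
Not all that is in view belongs to the job. Of the things that look like the power_box, the larger one is meant.

How it is judged:
By the outcome, as a careful person would: the job done as asked, in the order asked, and still so for the second after the job is handed in, while the arm keeps its last pose, push and grip.
It also fails if it takes over 54 s, if anything falls off the work surface, if the arm or the gripper's body presses on something with over 40 N, if the wrist force passes 120 N, or if a joint passes its speed limit or range.

ROBOT

A 6-joint arm with a two-finger parallel gripper is mounted at the origin on the work surface. World frame = base frame: x ahead of the robot, y to its left, z up, the work surface at z = 0. Lengths are in m, angles in degrees, forces in N, time in s.
With the tool pointing down it reaches from about 0.3 to 0.75 m from the base axis. Payload 8.5 kg.
Tool frame: the origin (TCP) lies midway between the tips of the shut fingers; the grasp point (between the pads) lies 19 mm behind it (env.grip_depth is the distance from the TCP to the grasp point, in m); y points along the fingers, x is the direction in which the jaws open and shut, and the axes are right-handed (so a half turn about y gives the same grasp; the last joint's range is limited). The gripper opens to 85 mm and grips with 20 to 120 N. Pads are 22 mm wide; open, the fingers measure 114 mm over their backs; the gripper's body (76 mm by 85 mm) begins 54 mm behind the grasp point. The pads swing forward as they close: fully open they stand 13 mm farther back than shut.
Start: joints at [61.576, 21.807, 74.336, -0, 83.858, -12.336], TCP at [0.152, 0.528, 0.231] pointing down, gripper open.
Joint ranges: [-178.18, 178.18], [-50.72, 133.34], [12.68, 142.11], [-81.47, 261.47], [9.98, 163.14], [-165.26, 165.26]. Speed limits (degrees/s): [136.94, 136.94, 180, 180, 180, 180].

INTERFACE

Orientations are given as a 3x3 rotation matrix whose columns are the frame's x, y, z axes.
In Python, from rig import env gives the robot as it stands.
- The arm moves only by the shell command python3 -m inch 'ROWS' [FORCE]. ROWS is JSON, a list that holds one entry, the list of rows, each a list of 7 numbers: the gripper command: -1 is shut, 1 is fully open, values between are in proportion, then the shift along the world's x, y, z in cm, then the turn, a rotation vector about the world's x, y, z in degrees. In form: [[[grip, dx, dy, dz, rx, ry, rz], ...]]. A call has 1 to 20 rows; each row is the pose to reach, as a shift and turn from the pose commanded when the call began; what a row does not reach only later rows make up. A row lasts 1/8 s, in which the tool goes at most 62.5 mm and 10.7 degrees, less where a joint would pass 70% of its speed; a pose out of reach is approached as far as the arm can. A call with a gripper value outside its range is refused whole. The fingers move at their own pace and stop on an object; FORCE is the grip in N (left out, the last holds). Time passes only in rows, so rows that repeat a pose let the fingers close. It gives the time, the measured TCP pose, the force and the opening at its end, in the units of the state.
- env.observe(): the state, without advancing time (a new reading comes with each control period).
- env.get_image(name): name is "scene" or "side" or "wrist"; returns a dict with "frame" (480x640x3 uint8, red, green, blue), "mtx" (3x3 intrinsics, pixels), "rvec" (rotation vector, rad) and "tvec" (3), from world to camera coordinates, as OpenCV has them. Camera axes: x right, y down, z forward; pixel columns grow to the right and rows downward; lengths in m; the calibration is good to about 2 mm. A picture is of the moment at which its call begins. There is no depth.
- env.close_job(): hands the job in, once; it reports no verdict.
The state is a dict: "time_s": time; "q": joint angles; "qvel": joint speeds; "joint_efforts": joint torques, N m; "position": TCP position; "tool_rot": TCP orientation; "ft_force": force on the tool from outside, world axes, zero at the start; "wrist_torque": the same for the moment, N m; "grip_width": finger opening in m.
Only numpy, scipy, OpenCV 4.12 (cv2) and the standard library are available. Lean on these libraries where they do the work, as an engineer would, in place of code of your own. Each camera call takes 0.05 s, during which the arm holds its last target.

## Working session

There is one attempt and no reset: what is moved stays moved. The work goes in short steps, Python scripts to look and compute and a shell command to move; the robot and the scene stay as the last step left them, time stands still between calls to the robot, and variables do not carry over. Pictures are saved under pics/ and viewed, and the job is handed in when it is done.

```bash
ls; mkdir -p pics; cat > h.py <<'E'
import numpy as np,cv2
from rig import env
def snap(n,f):
    im=env.get_image(n); cv2.imwrite('pics/'+f+'.png',im['frame'][:,:,::-1]); 
    np.savez('pics/'+f+'.npz',**im); return im
def load(f): return dict(np.load('pics/'+f+'.npz'))
def ray(im,uv,z):
    p=cv2.undistortPoints(np.array([[uv]],float),im['mtx'],None)[0,0]
    R=cv2.Rodrigues(im['rvec'])[0]; c=-R.T@np.array(im['tvec']).ravel(); d=R.T@np.array([p[0],p[1],1])
    return c+d*(z-c[2])/d[2]
def proj(im,P):
    return cv2.projectPoints(np.array(P,float).reshape(-1,3),np.array(im['rvec']),np.array(im['tvec']),im['mtx'],None)[0][:,0]
E
python3 - <<'E'
from h import *
for n in ['scene','side','wrist']:
    im=snap(n,n+'0'); R=cv2.Rodrigues(im['rvec'])[0]; print(n,-R.T@np.array(im['tvec']).ravel())
print(env.observe())
E
```

```text
pics
scene [1.03623303 0.29459593 0.71361633]
side [ 0.10635776 -0.49563176  0.82039471]
wrist [0.08485066 0.54781517 0.37445547]
{'time_s': 0.15, 'q': array([ 6.15749089e+01,  2.18345194e+01,  7.43732753e+01,  7.58779971e-04,
        8.38596606e+01, -1.23351168e+01]), 'qvel': array([ 0.05910204, -0.13680713, -0.22106719, -0.1175613 , -0.12501249,
       -0.01019304]), 'joint_efforts': array([ 2.92709483e-03, -4.48626637e+01, -2.31344712e+01, -1.39402100e-04,
        3.90086439e-03, -1.49895857e-05]), 'position': array([0.15231032, 0.52824844, 0.23084   ]), 'tool_rot': array([[ 2.77147572e-01, -5.71994011e-04, -9.60827194e-01],
       [ 9.60826679e-01, -1.02911269e-03,  2.77148036e-01],
       [-1.14732648e-03, -9.99999307e-01,  2.64371021e-04]]), 'ft_force': array([0.14386656, 0.064219  , 0.40402161]), 'wrist_torque': array([0.05833205, 0.02128234, 0.013969  ]), 'grip_width': 0.08549289628151707}
```

View pics/scene0.png

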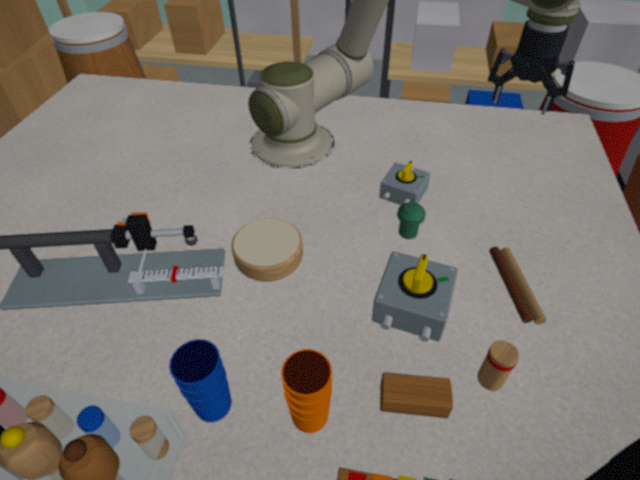

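View pics/side0.png

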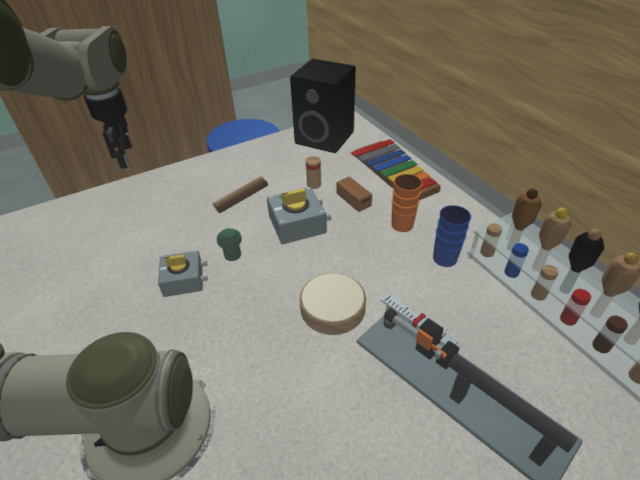

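View pics/wrist0.png

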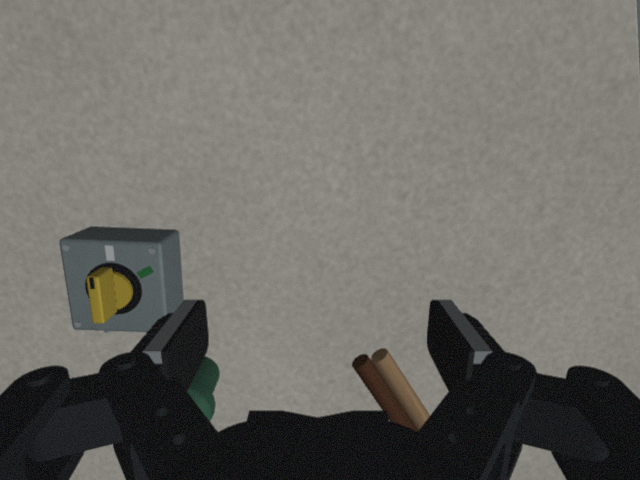

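```bash
python3 - <<'E'
from h import *
for n,b in [('scene0',(360,240,120,110)),('scene0',(0,200,310,120)),('side0',(255,175,90,75)),('side0',(350,280,240,200))]:
    f=load(n)['frame'][:,:,::-1]; x,y,w,h=b; s=min(800/w,600/h)
    cv2.imwrite(f'pics/crop_{n}_{x}.png',cv2.resize(f[y:y+h,x:x+w],None,fx=s,fy=s,interpolation=cv2.INTER_CUBIC)); print(n,x,y,s)
E
```

```text
scene0 360 240 5.454545454545454
scene0 0 200 2.5806451612903225
side0 255 175 8.0
side0 350 280 3.0
```

View pics/crop_scene0_360.png

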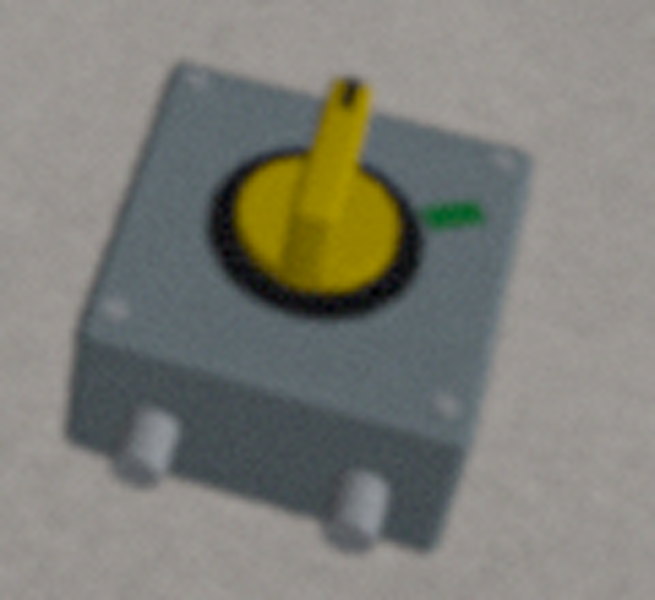

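View pics/crop_scene0_0.png

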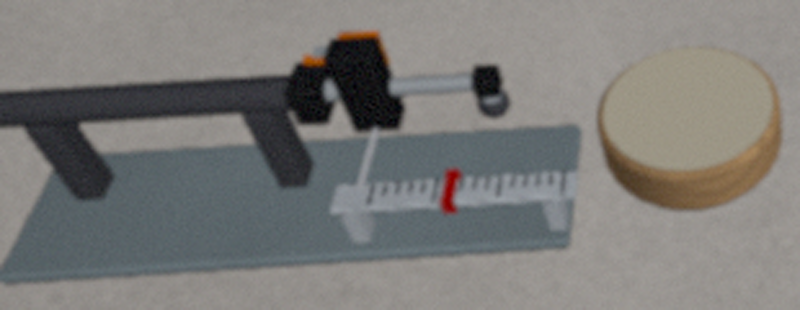

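View pics/crop_side0_255.png

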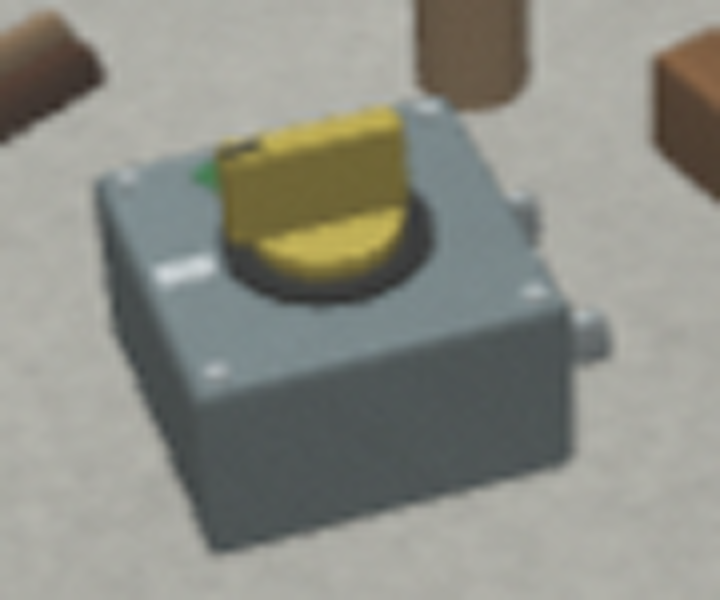

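View pics/crop_side0_350.png

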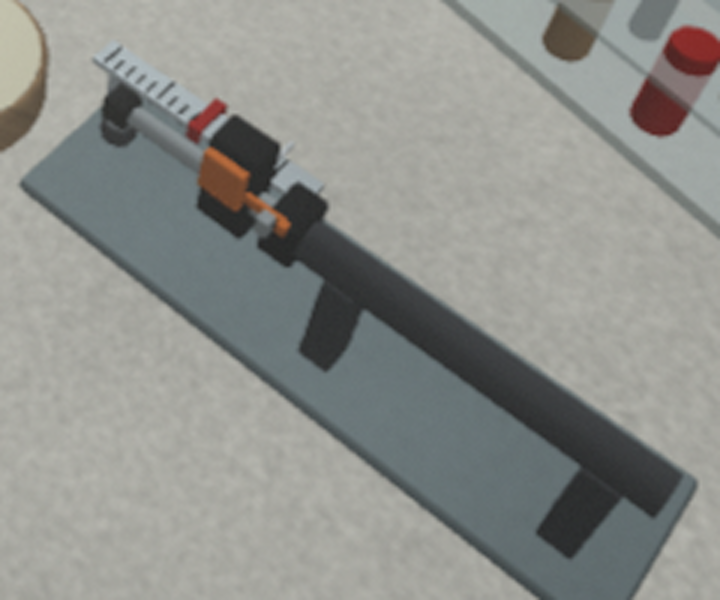

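```bash
python3 - <<'E'
from h import *
S=load('scene0');D=load('side0')
def c(b,s,p): return (b[0]+(p[0]+.5)/s-.5,b[1]+(p[1]+.5)/s-.5)
A=lambda p:c((360,240),5.4545,p); B=lambda p:c((0,200),2.58065,p); C=lambda p:c((255,175),8,p); E=lambda p:c((350,280),3,p)
np.set_printoptions(precision=4,suppress=True)
def show(n,im,f,pts,z):
    P=np.array([ray(im,f(p),z) for p in pts]); print(n,P[:,:2].tolist() if 0 else P[:,:2].round(4).tolist(),'mean',P.mean(0)); return P
P=show('box scene',S,A,[(180,65),(530,158),(468,440),(85,330)],.07)
for i in range(4): d=P[(i+1)%4]-P[i]; print(np.linalg.norm(d),np.degrees(np.arctan2(d[1],d[0])))
P=show('box side',D,C,[(100,180),(445,100),(570,305),(205,395)],.07)
for i in range(4): d=P[(i+1)%4]-P[i]; print(np.linalg.norm(d),np.degrees(np.arctan2(d[1],d[0])))
show('black disc sc',S,A,[(317,234)],.074); show('green sc',S,A,[(453,214)],.07); show('white,green side',D,C,[(185,270),(207,176)],.07)
show('handle top side: blk end, other',D,C,[(238,146),(390,118)],.114)
show('handle black sc',S,A,[(349,88)],.114)
show('plate sc',S,B,[(580,125),(570,245),(0,280),(55,152)],.012)
show('plate sd',D,E,[(22,183),(110,95),(695,483)],.012)
show('marker sc',S,B,[(452,190)],.062);show('marker sd',D,E,[(208,120)],.062)
show('pointer sc',S,B,[(375,130),(362,186)],.076)
show('rail sc',S,B,[(332,213),(336,188),(575,195),(577,172)],.056)
show('rail sd',D,E,[(95,57),(115,42),(322,186)],.056)
show('griptop sc',S,B,[(330,40),(376,38),(388,67),(341,71)],.150)
show('griptop sd',D,E,[(205,150),(233,117),(279,152),(248,183)],.150)
show('drum',S,B,[(690,108)],.052)
E
```

```text
box scene [[0.4342, 0.3127], [0.4566, 0.4343], [0.5773, 0.4131], [0.5565, 0.2915]] mean [0.5061 0.3629 0.07  ]
0.12368332633987855 79.56654964852525
0.12252408694816765 -9.957538704851421
0.12338266355590705 -99.67564272301367
0.12415881591611788 170.17992898787594
box side [[0.4502, 0.4297], [0.5721, 0.4081], [0.5531, 0.2895], [0.4318, 0.3113]] mean [0.5018 0.3597 0.07  ]
0.12379560889612228 -10.068355535453227
0.12011396903929493 -99.1158116988455
0.12323516543703984 169.82038052227458
0.119885339376396 81.15401265394074
black disc sc [[0.5065, 0.3633]] mean [0.5065 0.3633 0.074 ]
green sc [[0.4864, 0.4084]] mean [0.4864 0.4084 0.07  ]
white,green side [[0.4538, 0.3711], [0.4823, 0.4127]] mean [0.468  0.3919 0.07  ]
handle top side: blk end, other [[0.4758, 0.3684], [0.5248, 0.3559]] mean [0.5003 0.3622 0.114 ]
handle black sc [[0.4759, 0.367]] mean [0.4759 0.367  0.114 ]
plate sc [[0.4337, -0.0433], [0.5544, -0.0087], [0.6622, -0.4205], [0.5396, -0.4636]] mean [ 0.5475 -0.234   0.012 ]
plate sd [[0.4305, -0.0494], [0.5293, -0.0179], [0.6557, -0.4261]] mean [ 0.5385 -0.1644  0.012 ]
marker sc [[0.5561, -0.0908]] mean [ 0.5561 -0.0908  0.062 ]
marker sd [[0.5482, -0.0994]] mean [ 0.5482 -0.0994  0.062 ]
pointer sc [[0.5212, -0.1653], [0.5746, -0.1491]] mean [ 0.5479 -0.1572  0.076 ]
rail sc [[0.5881, -0.1728], [0.5654, -0.1815], [0.5399, -0.0018], [0.5183, -0.008]] mean [ 0.5529 -0.091   0.056 ]
rail sd [[0.5173, -0.0103], [0.538, -0.0062], [0.5821, -0.1772]] mean [ 0.5458 -0.0646  0.056 ]
griptop sc [[0.5035, -0.1857], [0.4957, -0.1533], [0.5225, -0.1309], [0.5322, -0.1621]] mean [ 0.5135 -0.158   0.15  ]
griptop sd [[0.4814, -0.1618], [0.5113, -0.1513], [0.5181, -0.1853], [0.4882, -0.1928]] mean [ 0.4998 -0.1728  0.15  ]
drum [[0.4348, 0.0568]] mean [0.4348 0.0568 0.052 ]
```

```bash
python3 -m inch '[[[1,5,-2.4,0,0,0,0],[1,10,-4.8,0,0,0,1],[1,15,-7.2,0,0,0,2],[1,20,-9.6,0,0,0,3],[1,25,-12,0,0,0,4],[1,30,-14.4,-1,0,0,5],[1,35.2,-16.7,-2,0,0,6],[1,35.2,-16.7,-2,0,0,6],[1,35.2,-16.7,-2,0,0,6]]]' 40
python3 - <<'E'
from h import *
im=snap('wrist','w1'); print(env.observe()['position'],env.observe()['tool_rot'][:,0], env.observe()['grip_width'])
E
```

```text
time_s: 1.27
position: [0.504, 0.3616, 0.2111]
tool_rot: [[0.175, -0.001, -0.985], [0.985, -0.0, 0.175], [-0.0, -1.0, 0.001]]
ft_force: [1.5, 0.7, 0.2]
grip_width: 0.0855
[0.50357778 0.3619855  0.21152712] [1.74363546e-01 9.84681338e-01 1.29462371e-04] 0.08522162569530028
```

View pics/w1.png

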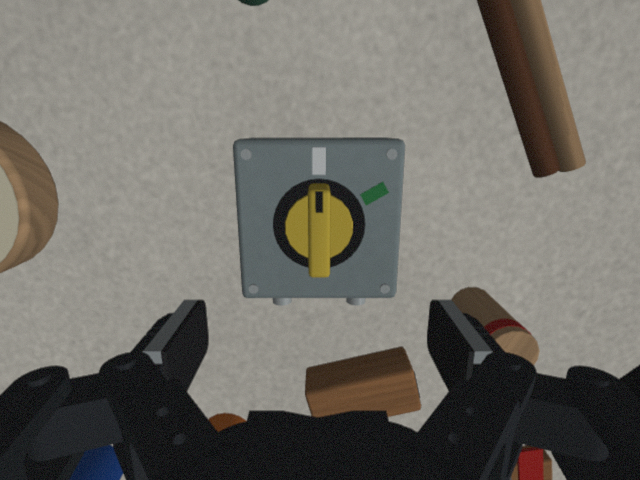

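```bash
python3 - <<'E'
from h import *
w=load('w1');S=load('scene0')
for n,p,z in [('blk end',(319,184),.114),('end',(319,277),.114),('disc',(319,224),.07),('tl',(234,141),.07),('tr',(404,141),.07),('bl',(242,297),.07),('br',(398,297),.07),('white',(319,161),.07),('green',(374,193),.07)]: print(n,ray(w,p,z))
for n,p,z in [('shaker top',(502,354),.09),('block',(415,382),.045),('orange top',(307,368),.144),('blue top',(197,358),.144)]: print(n,ray(S,p,z))
E
```

```text
blk end [0.46707827 0.36924576 0.114     ]
end [0.53056379 0.3580477  0.114     ]
disc [0.50394254 0.36294263 0.07      ]
tl [0.43062153 0.31193135 0.07      ]
tr [0.45265842 0.43593241 0.07      ]
bl [0.55442573 0.28878569 0.07      ]
br [0.57720484 0.41696691 0.07      ]
white [0.455962   0.37140581 0.07      ]
green [0.48717488 0.40888446 0.07      ]
shaker top [0.63868768 0.49498798 0.09      ]
block [0.68607159 0.37020467 0.045     ]
orange top [0.74443351 0.2108899  0.144     ]
blue top [0.75785004 0.05368124 0.144     ]
```

```bash
python3 -m inch '[[[0.2,-0.1,0.1,-5,0,0,0],[0.2,-0.1,0.1,-9,0,0,0],[0.2,-0.1,0.1,-12.5,0,0,0],[0.2,-0.1,0.1,-12.5,0,0,0],[0.2,-0.1,0.1,-12.5,0,0,0]]]' 40
python3 -m inch '[[[-1,0,0,0,0,0,0],[-1,0,0,0,0,0,0],[-1,0,0,0,0,0,0],[-1,0,0,0,0,0,0],[-1,0,0,0,0,0,0],[-1,0,0,0,0,0,0]]]' 40
python3 - <<'E'
from h import *
snap('wrist','w2')
E
```

```text
time_s: 1.95
position: [0.5036, 0.3633, 0.0883]
tool_rot: [[0.174, 0.003, -0.985], [0.985, 0.001, 0.174], [0.002, -1.0, -0.002]]
ft_force: [0.1, 0.1, -0.4]
grip_width: 0.0509
time_s: 2.7
position: [0.5037, 0.3626, 0.0875]
tool_rot: [[0.175, 0.001, -0.985], [0.985, 0.001, 0.175], [0.001, -1.0, -0.001]]
ft_force: [-1.6, -0.9, 7.7]
grip_width: 0.0144
```

View pics/w2.png

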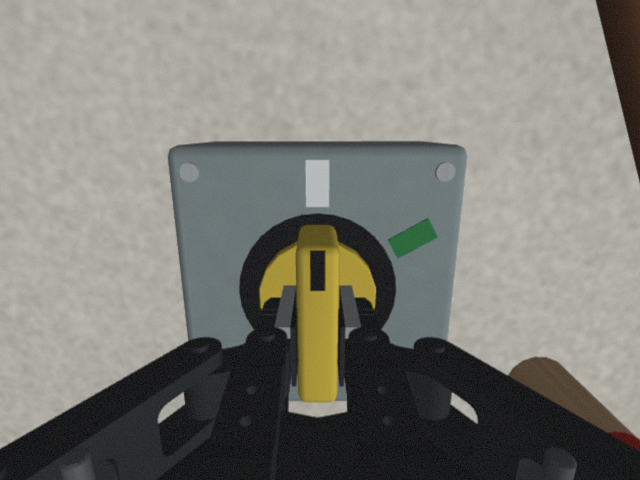

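```bash
python3 -m inch '[[[-1,0,0,0,0,0,-8],[-1,0,0,0,0,0,-16],[-1,0,0,0,0,0,-24],[-1,0,0,0,0,0,-32],[-1,0,0,0,0,0,-40],[-1,0,0,0,0,0,-48],[-1,0,0,0,0,0,-55],[-1,0,0,0,0,0,-60],[-1,0,0,0,0,0,-61],[-1,0,0,0,0,0,-61]]]' 40
python3 - <<'E'
from h import *
snap('wrist','w3'); print(env.observe()['wrist_torque'])
E
```

```text
time_s: 4.0
position: [0.5037, 0.3626, 0.0875]
tool_rot: [[0.946, 0.001, -0.324], [0.324, 0.001, 0.946], [0.002, -1.0, 0.0]]
ft_force: [-0.9, 0.5, 6.3]
grip_width: 0.0143
[-0.22032359  0.29122368  0.06220526]
```

View pics/w3.png

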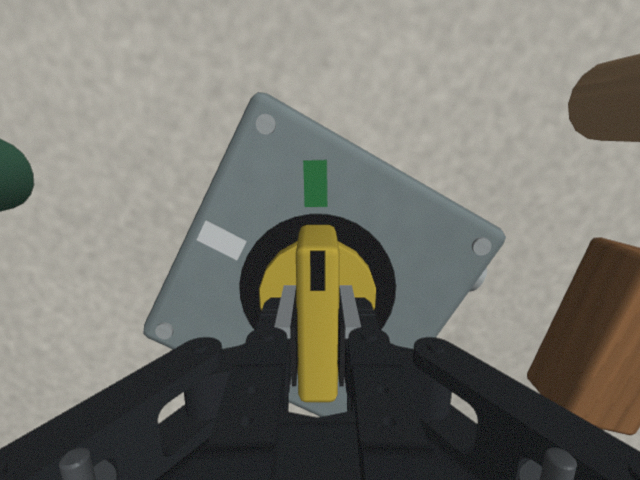

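```bash
python3 -m inch '[[[0.2,0,0,0,0,0,0],[0.2,0,0,0,0,0,0],[0.2,0,0,0,0,0,0],[0.2,0,0,4,0,0,0],[0.2,0,0,9,0,0,0],[0.2,0,0,15,0,0,0],[0.2,0,0,15,0,0,0]]]' 40
python3 - <<'E'
from h import *
snap('wrist','w4')
E
```

```text
time_s: 4.92
position: [0.5047, 0.3632, 0.2414]
tool_rot: [[0.946, 0.009, -0.324], [0.324, 0.004, 0.946], [0.01, -1.0, 0.001]]
ft_force: [-0.9, -0.4, 0.4]
grip_width: 0.0511
```

View pics/w4.png

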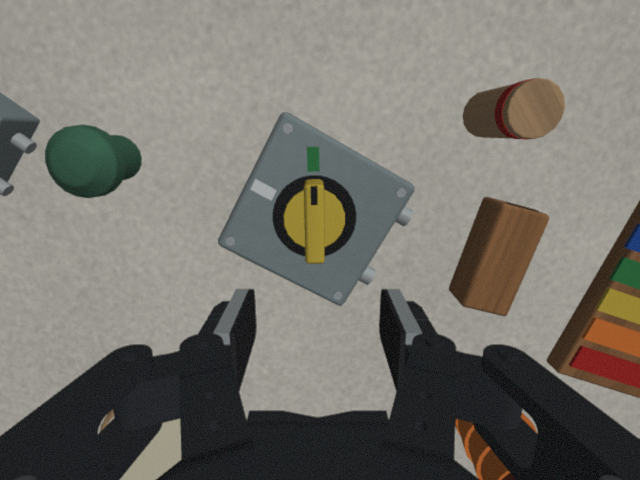

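```bash
python3 -m inch '[[[0.2,0,-5,0,0,0,0],[0.2,0,-11,1,0,0,0],[0.2,0,-17,1,0,0,0],[0.2,0,-23,1,0,0,0],[0.2,0,-29,1,0,0,-1],[0.2,0,-35,1,0,0,-2],[0.2,0,-41,1,0,0,-3],[0.2,0,-47,1,0,0,-4],[0.4,0,-52.5,1,0,0,-4],[0.4,0,-52.5,1,0,0,-4],[0.4,0,-52.5,1,0,0,-4]]]' 40
python3 - <<'E'
from h import *
snap('wrist','w5');snap('side','s5');snap('scene','c5')
E
```

```text
time_s: 6.35
position: [0.503, -0.1621, 0.2452]
tool_rot: [[0.966, -0.002, -0.257], [0.257, 0.001, 0.966], [-0.002, -1.0, 0.002]]
ft_force: [0.6, -0.2, 0.5]
grip_width: 0.0598
```

View pics/w5.png

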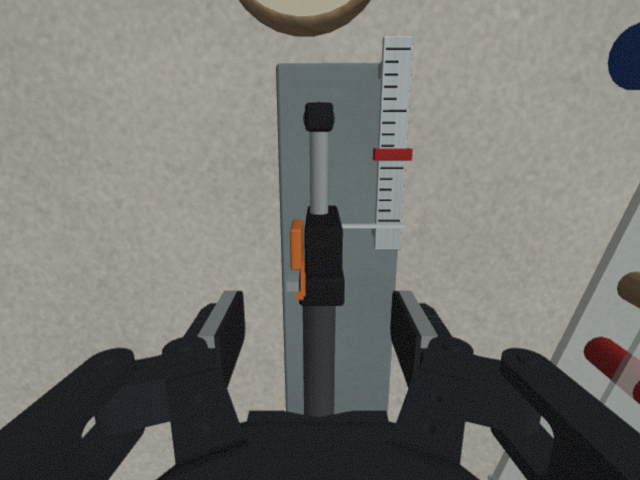

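View pics/c5.png

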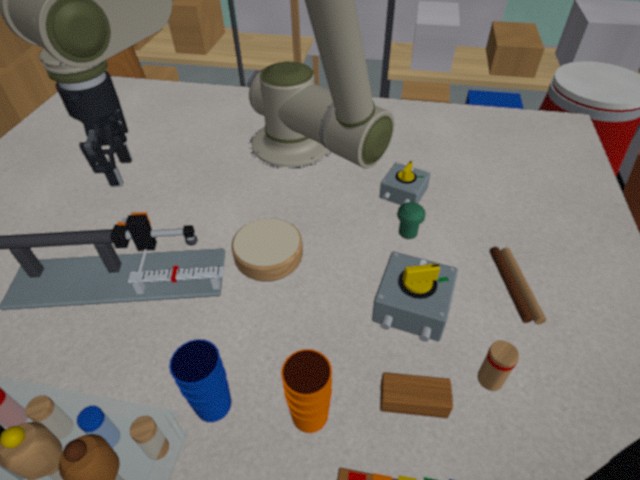

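```bash
python3 - <<'E'
from h import *
f=load('w5')['frame'][:,:,::-1]; x,y,w,h=260,90,170,125+100
s=600/h
cv2.imwrite('pics/cw5.png',cv2.convertScaleAbs(cv2.resize(f[y:y+h,x:x+w],None,fx=s,fy=s,interpolation=cv2.INTER_CUBIC),alpha=2.0)); print(s)
E
```

```text
2.6666666666666665
```

View pics/cw5.png

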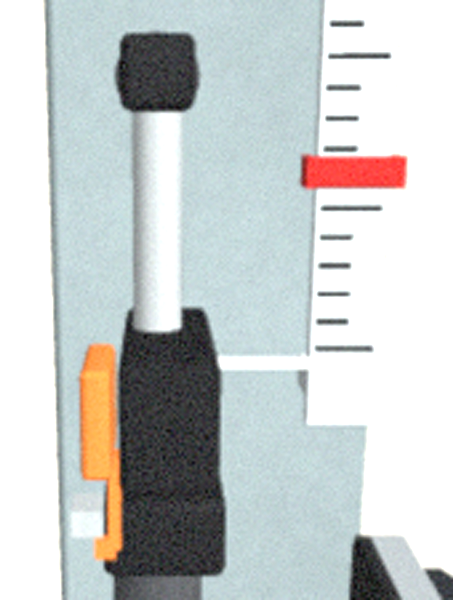

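```bash
python3 - <<'E'
from h import *
np.set_printoptions(precision=4,suppress=True)
w=load('w5'); s=2.6667
X=np.array([np.cos(np.radians(105)),np.sin(np.radians(105))]);Y=np.array([-X[1],X[0]])
g=np.array([.503,-.162])
def r(n,p,z):
    q=ray(w,(260+(p[0]+.5)/s-.5,90+(p[1]+.5)/s-.5),z)[:2]; print(n,q,'stand-frame rel tcp',(q-g)@X,(q-g)@Y)
r('plate mid outer',(82,425),.146);r('plate front',(82,372),.146);r('plate rear',(82,478),.146)
r('grip L',(121,430),.15);r('grip R',(219,430),.15);r('grip F',(170,370),.15)
r('pointer base',(222,362),.076);r('pointer out',(300,362),.076);r('marker',(353,171),.062)
r('marker F',(353,157),.062);r('marker B',(353,185),.062)
r('tube rear L',(115,598),.105);r('mic',(157,70),.105)
r('plate edgeTL',(47,0),.012);r('plate edgeBL',(62,600),.012)
r('tick1',(345,349),.056);r('tick2',(352,208),.056);r('tick3',(360,55),.056)
E
```

```text
plate mid outer [ 0.487  -0.1735] stand-frame rel tcp -0.0069345892094809 0.018374649771065465
plate front [ 0.4837 -0.1598] stand-frame rel tcp 0.007125075399473403 0.018074858523831196
plate rear [ 0.4905 -0.1875] stand-frame rel tcp -0.021435298482340808 0.018683845320148745
grip L [ 0.4969 -0.1709] stand-frame rel tcp -0.007003053093231243 0.008222357980109547
grip R [ 0.5208 -0.1645] stand-frame rel tcp -0.007024773547890233 -0.01657069750229252
grip F [ 0.5047 -0.1526] stand-frame rel tcp 0.008652319355257806 -0.0041262653050288325
pointer base [ 0.5264 -0.1637] stand-frame rel tcp -0.007683576165186049 -0.02212013152425985
pointer out [ 0.5508 -0.1572] stand-frame rel tcp -0.00770905277644974 -0.04745313803069914
marker [ 0.5515 -0.0951] stand-frame rel tcp 0.052076649322433444 -0.06411679195042183
marker F [ 0.5501 -0.0909] stand-frame rel tcp 0.05645814788732608 -0.06388040772386498
marker B [ 0.5528 -0.0993] stand-frame rel tcp 0.047661756985008276 -0.06435497778913836
tube rear L [ 0.5111 -0.2398] stand-frame rel tcp -0.07728171805841028 0.012354976092170693
mic [ 0.4829 -0.0832] stand-frame rel tcp 0.08133776271422502 -0.001000563773071289
plate edgeTL [ 0.4383 -0.0668] stand-frame rel tcp 0.10870004759780902 0.03785375041508324
plate edgeBL [ 0.4982 -0.2942] stand-frame rel tcp -0.12643739622936592 0.03885321526206103
tick1 [ 0.5686 -0.1528] stand-frame rel tcp -0.008082894753644345 -0.06575826940192049
tick2 [ 0.5561 -0.1066] stand-frame rel tcp 0.03979104761011135 -0.0655976428293656
tick3 [ 0.5436 -0.0603] stand-frame rel tcp 0.08772280386316335 -0.06556519104013028
```

```bash
python3 -m inch '[[[0.4,0.4,-0.7,0,0,0,0],[0.4,0.4,-0.7,-5,0,0,0],[0.4,0.4,-0.7,-9,0,0,0],[0.4,0.4,-0.7,-12,0,0,0],[0.4,0.4,-0.7,-13.5,0,0,0],[0.4,0.4,-0.7,-13.5,0,0,0]]]' 40
python3 - <<'E'
from h import *
snap('wrist','w6')
E
```

```text
time_s: 7.25
position: [0.5073, -0.1693, 0.1105]
tool_rot: [[0.966, -0.002, -0.258], [0.258, 0.001, 0.966], [-0.001, -1.0, 0.001]]
ft_force: [0.1, 0.1, 0.8]
grip_width: 0.06
```

View pics/w6.png

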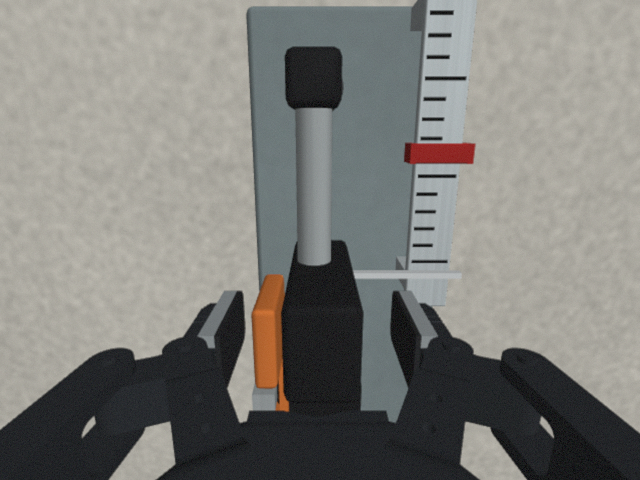

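```bash
python3 -m inch '[[[-1,0,0,0,0,0,0],[-1,0,0,0,0,0,0],[-1,0,0,0,0,0,0],[-1,0,0,0,0,0,0],[-1,0,0,0,0,0,0],[-1,0,0,0,0,0,0]]]' 40
python3 - <<'E'
from h import *
im=snap('wrist','w7')
E
```

```text
time_s: 8.05
position: [0.5073, -0.1698, 0.1125]
tool_rot: [[0.966, 0.0, -0.258], [0.258, -0.001, 0.966], [-0.0, -1.0, -0.001]]
ft_force: [-0.3, -0.8, 7.2]
grip_width: 0.0288
```

View pics/w7.png

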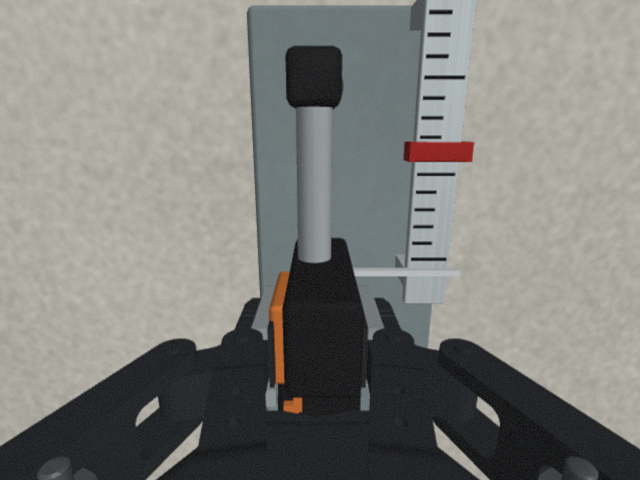

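```bash
python3 -m inch '[[[-1,-0.26,0.97,0,0,0,0],[-1,-0.52,1.93,0,0,0,0],[-1,-0.78,2.9,0,0,0,0],[-1,-1.04,3.86,0,0,0,0],[-1,-1.29,4.83,0,0,0,0],[-1,-1.55,5.8,0,0,0,0],[-1,-1.55,5.8,0,0,0,0],[-1,-1.55,5.8,0,0,0,0]]]' 40
python3 - <<'E'
from h import *
im=snap('wrist','w8');snap('scene','c8');snap('side','s8')
f=im['frame'][:,:,::-1]; cv2.imwrite('pics/cw8.png',cv2.resize(f[200:340,320:500],None,fx=4,fy=4,interpolation=cv2.INTER_CUBIC))
f=load('c8')['frame'][:,:,::-1]; cv2.imwrite('pics/cc8.png',cv2.resize(f[200:320,90:290],None,fx=4,fy=4,interpolation=cv2.INTER_CUBIC))
E
```

```text
time_s: 9.1
position: [0.4919, -0.112, 0.1124]
tool_rot: [[0.966, 0.0, -0.258], [0.258, -0.002, 0.966], [-0.0, -1.0, -0.002]]
ft_force: [-0.7, -3.1, 7.0]
grip_width: 0.0289
```

View pics/w8.png

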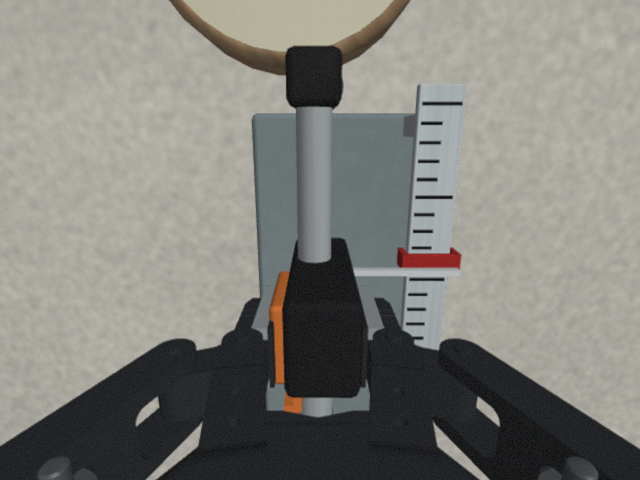

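View pics/cw8.png

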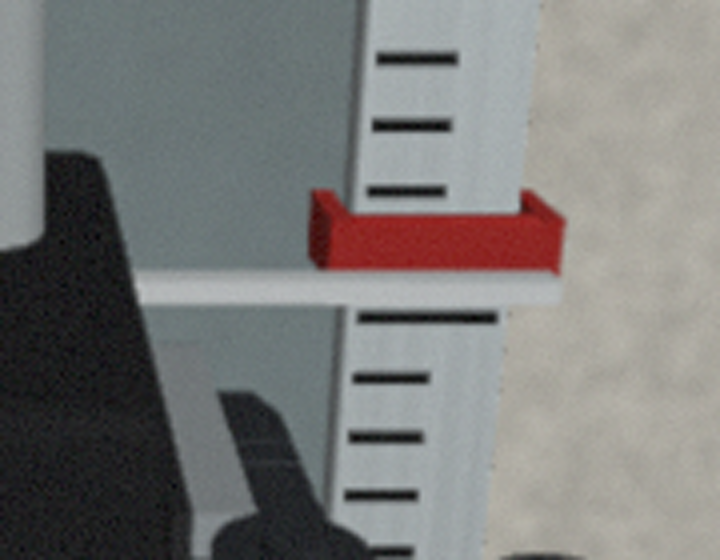

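View pics/cc8.png

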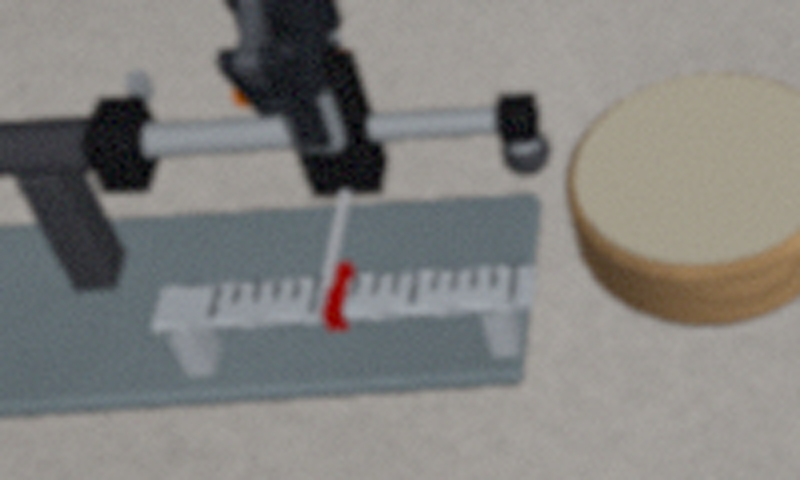

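```bash
python3 - <<'E'
from h import *
w=load('w8');c=load('c8');s=load('s8')
X=np.array([np.cos(np.radians(105)),np.sin(np.radians(105))]);Y=np.array([-X[1],X[0]])
g=np.array([.503,-.162])+(-.0075)*X
def r(n,im,uv,z):
    q=ray(im,uv,z)[:2]; print(n,((q-g)@X*1e3).round(1),((q-g)@Y*1e3).round(1))
W=lambda a,b:(320+(a+.5)/4-.5,200+(b+.5)/4-.5); C=lambda a,b:(90+(a+.5)/4-.5,200+(b+.5)/4-.5)
for y in (271,284,303): r(f'ptr w {y}',w,W(450,y),.076)
for y in (215,270): r(f'mk w {y}',w,W(440,y),.062)
r('tick6 w',w,W(425,317),.056); r('tick9',w,W(407,191),.056); r('tick 5',w,W(390,378),.056)
r('ptr c base',c,C(345,195),.076); r('ptr c out',c,C(330,280),.076)
r('mk c',c,C(341,297),.062); r('mk c far',c,C(347,270),.062);r('mk c near',c,C(335,322),.062)
f=s['frame'][:,:,::-1]; cv2.imwrite('pics/cs8.png',cv2.resize(f[280:400,350:500],None,fx=5,fy=5,interpolation=cv2.INTER_CUBIC))
E
```

```text
ptr w 271 61.5 -61.6
ptr w 284 59.7 -61.8
ptr w 303 57.1 -62.0
mk w 215 64.4 -64.1
mk w 270 56.4 -64.8
tick6 w 46.9 -65.2
tick9 66.0 -61.1
tick 5 37.3 -60.8
ptr c base 59.9 -17.3
ptr c out 61.3 -72.3
mk c 62.8 -71.2
mk c far 63.0 -54.2
mk c near 62.3 -86.4
```

View pics/cs8.png

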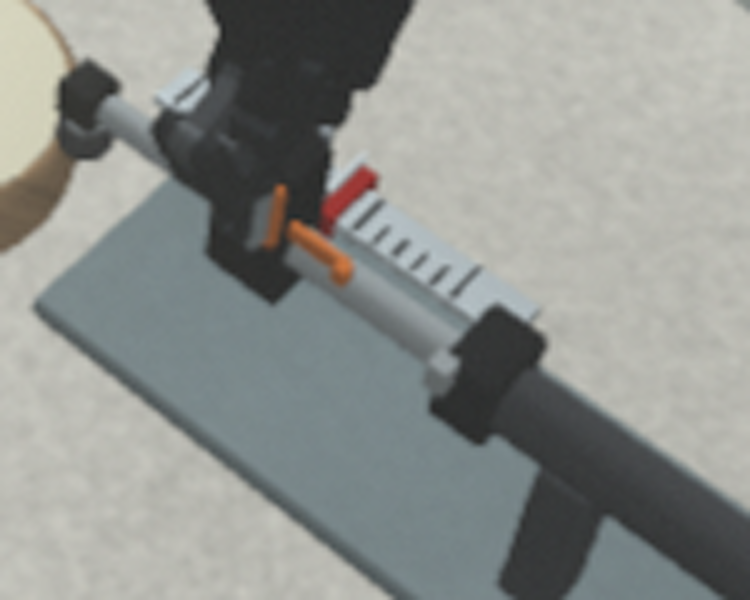

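```bash
python3 - <<'E'
from h import *
X=np.array([np.cos(np.radians(105)),np.sin(np.radians(105))]);Y=np.array([-X[1],X[0]])
g=np.array([.503,-.162])+(-.0075)*X
for n in ['w5','w7','w8']:
    w=load(n);R=cv2.Rodrigues(w['rvec'])[0]; c=-R.T@w['tvec'].ravel(); print(n,'cam X',(c[:2]-g)@X*1e3,'Y',(c[:2]-g)@Y*1e3,c[2], 'axis',R[2])
    f=w['frame'].astype(int); m=(f[...,0]>90)&(f[...,1]<60)&(f[...,2]<60); m[:,:370]=0
    ys,xs=np.where(m); 
    xc=int(np.median(xs)); print(' red rows at col',xc,np.where(m[:,xc])[0])
    col=f[np.where(m[:,xc])[0].min()-3:np.where(m[:,xc])[0].max()+14,xc]; print(col.tolist())
    for z in (.056,.062):
        for v in (np.where(m[:,xc])[0].min()-.5,np.where(m[:,xc])[0].max()+.5):
            q=ray(w,(xc,v),z)[:2]; print(' z',z,'row',v,'X',((q-g)@X*1e3).round(2))
E
```

```text
w5 cam X 77.5117754143985 Y -0.5431145237456028 0.38896162352013713 axis [ 0.06931327 -0.26670629 -0.96128218]
 red rows at col 403 [149 150 151 152 153 154 155 156 157 158 159]
[[149, 157, 158], [148, 155, 156], [143, 110, 109], [133, 53, 49], [131, 34, 30], [131, 37, 33], [132, 35, 35], [129, 32, 26], [132, 38, 34], [128, 34, 29], [128, 37, 34], [129, 38, 36], [125, 27, 31], [118, 34, 33], [112, 86, 85], [137, 141, 141], [151, 160, 159], [152, 157, 159], [149, 156, 158], [148, 155, 156], [133, 138, 141], [116, 121, 122], [104, 111, 111], [141, 146, 147], [148, 152, 156], [148, 156, 157], [148, 156, 157]]
 z 0.056 row 148.5 X 63.75
 z 0.056 row 159.5 X 54.36
 z 0.062 row 148.5 X 64.0
 z 0.062 row 159.5 X 54.78
w7 cam X 69.3808445139558 Y -2.461948778551237 0.2560128979874098 axis [ 0.07146855 -0.26938304 -0.96037754]
 red rows at col 440 [143 144 145 146 147 148 149 150 151 152 153 154 155 156 157 158 159 160
 161]
[[172, 179, 181], [163, 157, 160], [160, 96, 95], [153, 43, 44], [145, 33, 34], [148, 39, 37], [146, 39, 36], [147, 43, 40], [148, 39, 41], [147, 42, 40], [145, 39, 35], 
[... 541 characters left out ...]
95113691226706 axis [ 0.0718863  -0.26996702 -0.96018236]
 red rows at col 430 [254 255 256 257 258 259 260 261 262 263 264 265 266]
[[163, 171, 172], [165, 172, 174], [138, 112, 114], [139, 42, 41], [151, 36, 35], [146, 38, 35], [144, 41, 41], [142, 36, 29], [144, 37, 36], [145, 43, 40], [141, 38, 36], [142, 39, 34], [142, 37, 31], [139, 31, 34], [139, 32, 34], [144, 46, 42], [147, 92, 90], [151, 145, 147], [156, 161, 162], [164, 169, 169], [171, 177, 178], [181, 184, 184], [180, 183, 186], [179, 182, 182], [181, 186, 186], [168, 173, 173], [124, 129, 131], [56, 60, 60], [28, 29, 25]]
 z 0.056 row 253.5 X 62.35
 z 0.056 row 266.5 X 54.51
 z 0.062 row 253.5 X 64.36
 z 0.062 row 266.5 X 56.76
```

```bash
python3 -m inch '[[[-1,-0.01,0.05,0,0,0,0],[-1,-0.01,0.05,0,0,0,0],[-1,-0.01,0.05,0,0,0,0],[-1,-0.01,0.05,0,0,0,0]]]' 40
python3 - <<'E'
from h import *
im=snap('wrist','w9');f=im['frame'][:,:,::-1]; a=cv2.resize(f[200:300,320:500],None,fx=4,fy=4,interpolation=cv2.INTER_CUBIC)
c=snap('scene','c9')['frame'][:,:,::-1]; cv2.imwrite('pics/v9.png',a); cv2.imwrite('pics/cc9.png',c); print(env.observe()['grip_width'],env.observe()['position'])
E
```

```text
time_s: 9.75
position: [0.4919, -0.1118, 0.1124]
tool_rot: [[0.966, 0.0, -0.258], [0.258, -0.002, 0.966], [-0.0, -1.0, -0.002]]
ft_force: [-1.3, -3.3, 7.1]
grip_width: 0.0287
0.02843085880685674 [ 0.49189341 -0.11181134  0.11244478]
```

View pics/v9.png

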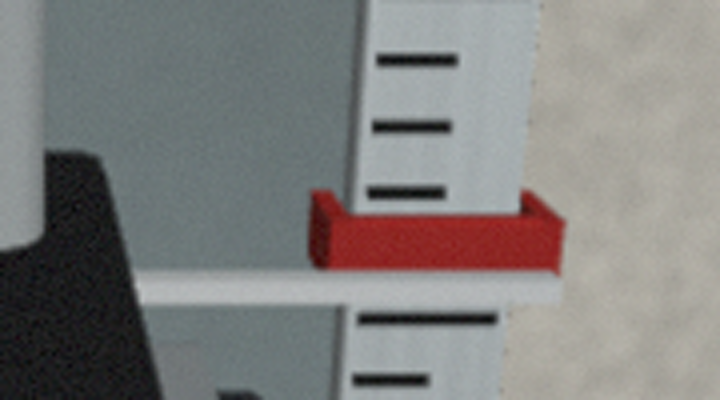

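View pics/cc9.png

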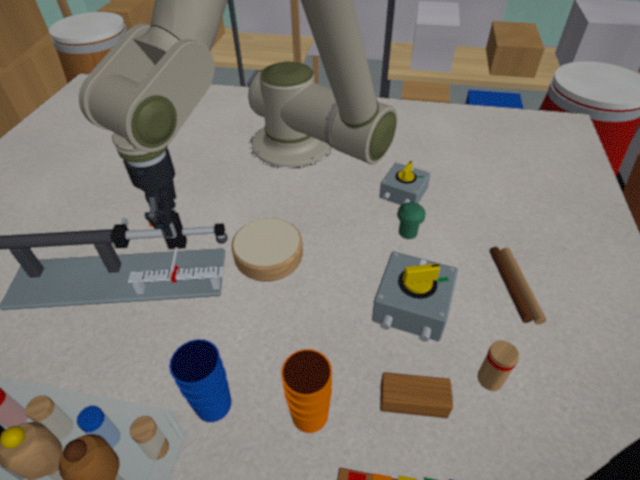

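```bash
python3 -m inch '[[[-1,-0.02,0.08,0,0,0,0],[-1,-0.02,0.08,0,0,0,0],[-1,-0.02,0.08,0,0,0,0],[-1,-0.02,0.08,0,0,0,0],[-1,-0.02,0.08,0,0,0,0],[-1,-0.02,0.08,0,0,0,0]]]' 40
python3 - <<'E'
from h import *
c=snap('scene','c10')['frame'][:,:,::-1]; cv2.imwrite('pics/cc10.png',cv2.resize(c[210:310,100:250],None,fx=5,fy=5,interpolation=cv2.INTER_CUBIC))
E
```

```text
time_s: 10.6
position: [0.4917, -0.111, 0.1124]
tool_rot: [[0.966, 0.0, -0.258], [0.258, -0.002, 0.966], [-0.0, -1.0, -0.002]]
ft_force: [-1.1, -3.1, 7.0]
grip_width: 0.0289
```

View pics/cc10.png

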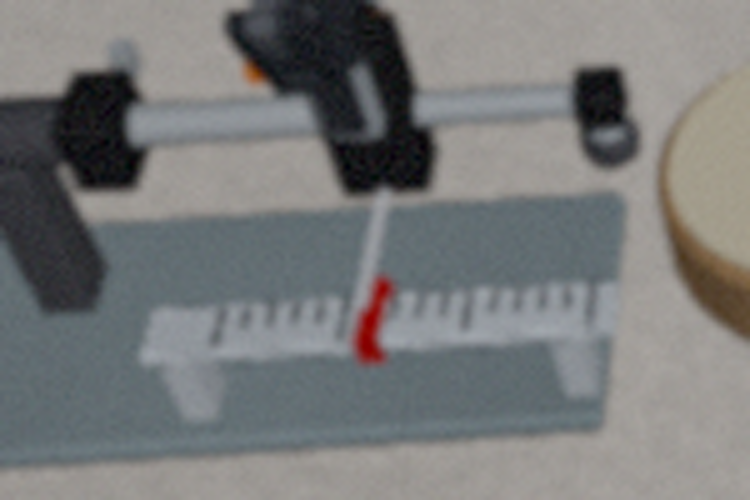

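```bash
python3 -c "
from rig import env
env.close_job(); o=env.observe(); print(o['time_s'],o['position'],o['grip_width'])"
```

```text
the job is handed in; nothing more can be done
the job is handed in; nothing more can be done
```

The power handle is at the green ON mark, and the boom is drawn out to the red marker and held there. I handed the job in at about 10.7 s; it reported no verdict.

- **Power:** I turned the yellow handle 61° clockwise and released it. The wrist picture taken after letting go shows its black end pointing at the green ON mark.
- **Boom:** I pinched the grip (fingers at 28.9 mm, less than the 31 mm of a fully pressed button) and drew the boom out about 60.7 mm. The arm still holds it with a 40 N grip.
- **Pointer over marker:** The pictures disagree by 1–2 mm. The wrist views put the marker's middle at 59–60 mm; the scene view put it at about 61 mm. I stopped in between, so I expect the pointer to be within about 1–2 mm of the middle of the 10 mm wide marker.
- **Everything else:** The last full scene picture shows the drum, marker and bystanders where they started. I checked this by eye and did not measure it.

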